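# Index a rotary table to the next division, backlash taken up

### The job

Index the small rotary table on to its next division with the backlash taken up. Draw the crank's spring pin clear of the index plate and wind the crank counter-clockwise (seen from above) two holes past the target, which is the outer hole just short (clockwise) of the leading brass sector arm; then come back clockwise to the target and let the pin drop fully home in it. Feel for the hole gently, and never force the crank on once the pin has caught; if you miss the hole and go on past it, start again from two holes beyond.

Things in the scene. Friction and masses are not known exactly. Their poses are not given: they have to be found in the camera images.
- head: Small grey rotary table standing on edge, bolted down: foot 115 x 175 x 14 mm, 100 mm upright steel spindle face carrying an aluminium flange, and beside it an upright worm shaft topped by a level drilled index plate, the crank and its knob (the highest part). Origin: middle of the foot's underside, +z up; the spindle face looks along -x; the worm shaft stands at its own y = -56 mm.
- crank_axis (a point): Point on the crank's upright axis, level with the top of the steel index plate (140 mm across, 10 mm thick, top 160 mm above the work surface). Its outer circle, 58 mm from the axis, has 12 holes of 9 mm, 30 degrees apart; only these fit the pin, not the 4.4 mm holes further in. The plate is clamped at an angle that varies a little: feel for the hole.
- crank: Steel bar 16 mm wide, top 14.5 mm above the plate; hub nut up to 29 mm. Origin on the axis at the plate's top; +x along the bar to the knob. It drives the spindle face at 1/36 against a drag of about 3 N at the knob. The worm is worn: after each reversal the crank runs nearly free for 0.5 rad (29 degrees) before the face moves. It starts 60 to 120 degrees clockwise of the target hole.
- knob_mid (a point): Middle of the dark knurled knob on the crank's end, 58 mm from the axis: upright cylinder, 21 mm diameter, 27 mm high; this point is 14 mm below its top. It stands 40 mm above the plate's top when the pin is home in a hole, 48.5 mm when the tip rests on the plate between holes. Lifting it draws the pin. It spins freely on the pin, so it can be held at a fixed attitude as the crank goes round.
- sector_tip (a point): Tip of the leading (counter-clockwise) one of the two thin brass sector arms lying on the plate, 53 mm from the axis, 3 mm above the plate. The target is the first outer hole clockwise of it; the arm was set by eye, so the hole's centre lies anywhere from 2 to 18 mm clockwise of the tip along the hole circle. The other arm lies 90 degrees clockwise. The arms do not touch the crank or pin.
- pin (a joint): How far the round-nosed 7 mm pin under the knob is drawn, in m: 0 fully home in a hole, about 0.0085 tip resting on the plate between holes (clear of it from 0.010), 0.016 at its stop. It starts on the plate or in a hole. More than 25 N on it would damage it. A spring pushes it down with 5.6 N when home, 8 N when drawn; over a hole it drops in by itself if the knob is free to sink.
- faceplate (a joint): Angle of the spindle face, rad: grows as the crank turns counter-clockwise seen from above; 0 (within 0.002) with the pin home in the target hole after a clockwise return with the play taken up, about -0.014 if the hole was reached counter-clockwise. Starts at -0.06 to -0.04. Each reading is several milliradians off, too noisy to judge by without much averaging.
There are look-alikes about, which are no part of the job. Of the things shaped like the head, the grey one is meant.

How it is judged:
By the outcome, as a careful person would: the job done as asked, in the order asked, and still so for the second after the job is handed in, with the robot touching nothing.
It also fails if it takes over 54 s, if anything falls off the work surface, if the arm or the gripper's body presses on something with over 40 N, if the wrist force passes 120 N, or if a joint passes its speed limit or range.

### The arm

A 6-joint arm with a two-finger parallel gripper is mounted at the origin on the work surface; the furniture and walls round the work are solid. World frame = base frame: x ahead of the robot, y to its left, z up, the work surface at z = 0. Lengths are in m, angles in rad, forces in N, time in s.
With the tool pointing down it reaches from about 0.35 to 0.975 m from the base axis. Payload 4.9 kg.
Tool frame: the origin (TCP) lies at the very end of the fingers, on their centre line; the grasp point (between the pads) lies 19 mm behind it (manip.grasp_offset is the distance from the TCP to the grasp point, in m); z points along the fingers, y is the line along which they close (so a half turn about z gives the same grasp; the last joint's range is limited). The gripper opens to 85 mm and grips with 20 to 120 N. Pads are 22 mm wide; open, the fingers measure 114 mm over their backs; the gripper's body (76 mm by 85 mm) begins 54 mm behind the grasp point. The pads swing forward as they close: fully open they stand 13 mm farther back than shut.
Start: joints at [1.185, 0.053, 1.613, -0, 1.476, -0.119], TCP at [0.165, 0.603, 0.231] pointing down, gripper open.
Joint ranges: [-3.01, 3.01], [-1.01, 2.22], [0.06, 2.58], [-1.02, 4.17], [0.09, 2.62], [-3.14, 3.14]. Speed limits (rad/s): [2.57, 2.57, 3.14, 3.14, 3.14, 3.14].

### API

Orientations are given as a unit quaternion [w, x, y, z].
In Python, from plant import manip, eyes, job_done, models gives the robot as it stands.
- The arm moves only by the tool servo_tool, never from a script. Its argument "motion" is one flat list of numbers, 5 for each row, row after row: the opening, from -1 (shut) to 1 (fully open), then the shift along the tool's x, y, z normalised to -1 to 1, where 1 is 120 mm, then the turn about the tool's z normalised to -1 to 1, where 1 is 45 degrees. A call has 1 to 5 rows; each row is the pose to reach, as a shift and turn from the pose commanded when the call began, along the tool's axes at that moment; what a row does not reach only later rows make up. A row lasts 1/8 s, in which the tool goes at most 62.5 mm and 10.7 degrees, less where a joint would pass 70% of its speed; a pose out of reach is approached as far as the arm can. A call with a number of a shift or a turn outside -1 to 1 is refused whole. A call with a gripper value outside its range is refused whole. The fingers move at their own pace and stop on an object; the grip force is fixed at half the most. Time passes only in rows, so rows that repeat a pose let the fingers close. It gives the time, the measured TCP pose, the force, the opening and the grip force at its end, in the units of the state.
- manip.state(): the state, without advancing time (a new reading comes with each control period).
- eyes.grab_frame(name): name is "scene" or "top" or "wrist"; returns (picture, depth): 420x560x3 uint8, red, green, blue; 420x560 float32, m along the optical axis (not along the pixel's ray), 0 where there is no reading.
- eyes.camera_params(name): a dict with "fov_y" (degrees; the focal length in pixels is half the picture's height over the tangent of half this angle, whatever the lens; pixels are square), "cx", "cy" (the principal point, pixels), "pose" (4x4, takes a point from camera to world coordinates); the wrist camera has in their place "T_tool_cam" (4x4, takes a point from camera to tool coordinates, whose origin is the TCP and whose axes are the flange's). Camera axes: x right, y up, looking along -z (the intrinsics and any distortion apply to the point x, -y, -z); pixel columns grow to the right and rows downward; lengths in m; the calibration is good to about 2 mm. A picture is of the moment at which its call begins: read the wrist's pose just before it. camera_params takes no time and is no camera call.
- job_done(): hands the job in; it is judged then, once.
Trained networks look in the newest picture that a camera, given by its name, has taken for a name from the list of things; names that differ only in an ending like _2 or _b are one class to them, and where a whole thing is asked for, a point or a joint stands for the part that bears it (a point fixed in the world has none). Each returns a list of dicts, best first, with "p" (0 to 1); they miss things now and then, are a little off and sometimes report something else, mostly with a low value. They report only what shows in the picture. A call takes as long as a camera call. They do not tell look-alikes from the thing itself.
- models.regions_of(camera, label): "mask" (420x560 bool, what is visible of it) and "pixel" ([column, row] in pixels, amid what is visible of it).
The state is a dict: "time": time; "joint_pos": joint angles; "joint_vel": joint speeds; "joint_efforts": joint torques, N m; "tool_pos": TCP position; "tool_rot": TCP orientation; "contact_force": force on the tool from outside, world axes, zero at the start; "ft_torque": the same for the moment, N m; "gripper_width": opening from 0.0 (shut) to 1.0 (fully open); "grasp_force": force on a finger pad.
Only numpy, scipy, OpenCV 4.12 (cv2) and the standard library are available. Lean on these libraries where they do the work, as an engineer would, in place of code of your own. Each camera call takes 0.05 s, during which the arm holds its last target. There are 200 camera calls.

## Working session

There is one attempt and no reset: what is moved stays moved. The work goes in short steps, Python scripts to look and compute and a tool call to move; the robot and the scene stay as the last step left them, time stands still between calls to the robot, and variables do not carry over. Pictures are saved under pics/ and viewed, at most 10 in all, crops included, and the job is handed in when it is done.

Besides the shell and the picture viewer there is one more tool, called after "Call:" by a JSON object that holds its "method" and its "body". servo_tool: Moves the arm, as the interface text tells. Its arguments: {"type":"object","properties":{"motion":{"type":"array","items":{"type":"number","minimum":-1,"maximum":1}}},"required":["motion"]}

```bash
mkdir -p pics; ls; cat > h.py <<'E'
import numpy as np, cv2
from plant import manip, eyes, job_done, models
from scipy.spatial.transform import Rotation as R
def Ttool(s):
    T=np.eye(4); q=s["tool_rot"]; T[:3,:3]=R.from_quat([q[1],q[2],q[3],q[0]]).as_matrix(); T[:3,3]=s["tool_pos"]; return T
def cam(name,s=None):
    p=eyes.camera_params(name)
    P=np.array(p["pose"]) if "pose" in p else Ttool(s)@np.array(p["T_tool_cam"])
    return p,P
def intr(p):
    f=210/np.tan(np.radians(p["fov_y"])/2); return f,p["cx"],p["cy"]
def ray(p,P,px):
    f,cx,cy=intr(p); d=np.array([(px[0]-cx)/f,-(px[1]-cy)/f,-1.]); return P[:3,3],P[:3,:3]@d
def onz(p,P,px,z):
    o,d=ray(p,P,px); return o+d*(z-o[2])/d[2]
def dep(p,P,px,D):
    c,r=int(round(px[0])),int(round(px[1])); w=D[r-2:r+3,c-2:c+3]; w=w[w>0]
    if not len(w): return None
    o,d=ray(p,P,px); return o+d*np.median(w)
def proj(p,P,X):
    f,cx,cy=intr(p); c=np.linalg.inv(P)@np.append(X,1); return np.array([cx+f*c[0]/-c[2],cy-f*c[1]/-c[2]])
E
cat > a.py <<'E'
from h import *
s=manip.state(); print({k:np.round(v,3) for k,v in s.items()}); print(manip.grasp_offset)
ims=[]
for n in ["scene","top"]:
    p,P=cam(n); print(n,{k:v for k,v in p.items()})
    im,D=eyes.grab_frame(n); cv2.imwrite(f"pics/{n}0.png",im[:,:,::-1])
    for l in ["head","knob_mid","sector_tip","crank"]:
        for r in models.regions_of(n,l)[:4]:
            print(n,l,round(r["p"],2),np.round(r["pixel"]),r["mask"].sum(),np.round(dep(p,P,r["pixel"],D),3))
E
python3 a.py
```

```text
pics
{'time': np.float64(0.0), 'joint_pos': array([ 1.185,  0.053,  1.614, -0.   ,  1.476, -0.119]), 'joint_vel': array([-0.   ,  0.   , -0.001,  0.   , -0.   ,  0.001]), 'joint_efforts': array([ 0.0000e+00, -3.9370e+01, -3.7017e+01, -0.0000e+00,  7.0000e-03,
       -0.0000e+00]), 'tool_pos': array([0.165, 0.602, 0.23 ]), 'tool_rot': array([-0.   ,  0.133,  0.991, -0.001]), 'contact_force': array([ 0.27 , -0.278,  0.138]), 'ft_torque': array([ 0.03 , -0.045,  0.01 ]), 'grasp_force': np.float64(0.0), 'gripper_width': np.float64(0.999)}
0.0187
scene {'fov_y': 53.58771134431044, 'cx': 273.91471364126545, 'cy': 205.00919085097658, 'pose': array([[ 6.22686770e-01,  5.73364472e-01, -5.32460674e-01,
         4.00310749e-02],
       [-7.82471205e-01,  4.56302815e-01, -4.23705741e-01,
        -3.75550599e-01],
       [ 2.54855983e-05,  6.80471104e-01,  7.32774915e-01,
         7.69736641e-01],
       [ 0.00000000e+00,  0.00000000e+00,  0.00000000e+00,
         1.00000000e+00]])}
scene head 0.81 [262. 200.] 5215 [0.479 0.006 0.158]
scene knob_mid 0.75 [286. 303.] 230 [ 0.299 -0.193  0.212]
sce
[... 346 characters left out ...]
437378426, 'pose': array([[ 0.01691493,  0.98561671, -0.16814749,  0.34516644],
       [-0.99654935,  0.03028654,  0.07727949,  0.06331915],
       [ 0.08126056,  0.1662601 ,  0.98272799,  0.98815365],
       [ 0.        ,  0.        ,  0.        ,  1.        ]])}
top head 0.95 [363. 295.] 8566 [ 0.365 -0.142  0.162]
top head 0.68 [245. 201.] 7694 [0.52  0.061 0.16 ]
top knob_mid 0.72 [396. 334.] 180 [ 0.304 -0.181  0.213]
top knob_mid 0.52 [225. 176.] 179 [0.546 0.094 0.222]
top sector_tip 0.74 [377. 296.] 244 [ 0.364 -0.165  0.164]
top sector_tip 0.69 [260. 199.] 174 [0.524 0.035 0.163]
top crank 0.89 [244. 187.] 635 [0.542 0.063 0.175]
top crank 0.58 [393. 314.] 724 [ 0.335 -0.188  0.175]
```

```bash
python3 - <<'E'
import cv2
a=cv2.imread("pics/top0.png");cv2.imwrite("pics/top0b.png",cv2.resize(a[100:400,130:530],None,fx=2,fy=2,interpolation=cv2.INTER_CUBIC))
E
```

```text
(no output)
```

View pics/top0b.png

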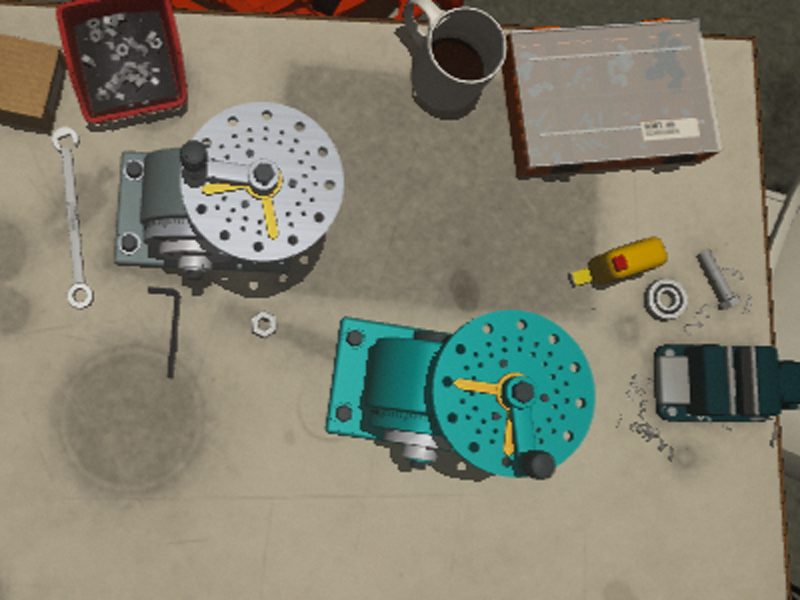

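View pics/scene0.png

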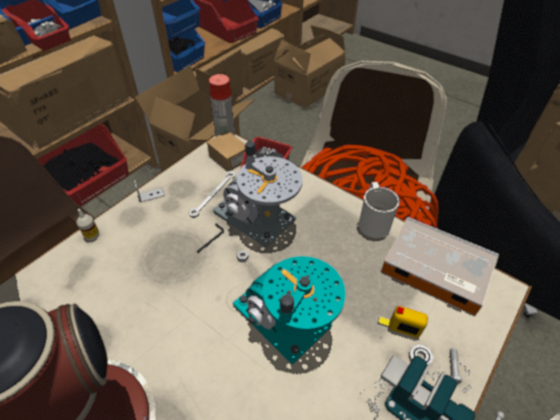

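The grey head is at upper left in the top crop: hub near (263,175), knob at (194,152). The brass arms point left and down. The downward one (tip ~(273,235)) is the leading arm, so the target hole is near (258,247). The teal head is the look-alike.

```bash
cat > b.py <<'E'
from h import *
p,P=cam("top"); im,D=eyes.grab_frame("top"); f,cx,cy=intr(p)
v,u=np.mgrid[0:420,0:560]
c=np.stack([(u-cx)/f*D,-(v-cy)/f*D,-D],-1); W=c@P[:3,:3].T+P[:3,3]
def g(m): return m
hub=onz(p,P,(261.5,187.5),.189); print("hub",hub)
m=(D>0)&(abs(W[...,2]-.16)<.01)&(np.hypot(W[...,0]-hub[0],W[...,1]-hub[1])<.085)
print("plate z",np.median(W[m][:,2]),m.sum())
(x,y),r=cv2.minEnclosingCircle(np.c_[u[m],v[m]].astype(np.float32)); print(x,y,r)
# circle in world by hull fit on plane z=.16
h=cv2.convexHull(np.c_[u[m],v[m]].astype(np.float32))[:,0]
X=np.array([onz(p,P,q,.16) for q in h]); A=np.c_[2*X[:,:2],np.ones(len(X))]; s=np.linalg.lstsq(A,(X[:,:2]**2).sum(1),rcond=None)[0]
print("axis",s[:2],np.sqrt(s[2]+s[0]**2+s[1]**2))
k=onz(p,P,(130+194/2,100+146/2),.222); print("knobtop",k,np.degrees(np.arctan2(*(k[:2]-s[:2])[::-1])),np.linalg.norm(k[:2]-s[:2]))
t=onz(p,P,(130+273/2,100+237/2),.163); print("tip",t,np.degrees(np.arctan2(*(t[:2]-s[:2])[::-1])),np.linalg.norm(t[:2]-s[:2]))
print(eyes.camera_params("wrist"))
E
python3 b.py
```

```text
hub [0.53812977 0.03438373 0.189     ]
plate z 0.16084344723969546 4334
260.7637939453125 190.32913208007812 40.785545349121094
axis [0.54066953 0.03410807] 0.07023267881686042
knobtop [0.55179675 0.09094057 0.222     ] 78.92221429851413 0.057911556786261933
tip [0.49077578 0.02368874 0.163     ] -168.20442187974075 0.05097008189257675
{'fov_y': 68.13051203667129, 'cx': 281.49035424032746, 'cy': 207.9084156574774, 'T_tool_cam': array([[-3.77107508e-04,  9.54062860e-01,  2.99606270e-01,
         7.69476523e-02],
       [ 9.99999925e-01,  3.87075647e-04,  2.60774961e-05,
        -4.78305336e-04],
       [-9.10907201e-05,  2.99606257e-01, -9.54062934e-01,
        -1.42211822e-01],
       [ 0.00000000e+00,  0.00000000e+00,  0.00000000e+00,
         1.00000000e+00]])}
```

Call:
{"method": "servo_tool", "body": {"motion": [1,-0.43,-0.37,-0.58,0,1,-0.855,-0.75,-0.58,0,1,-0.855,-0.75,-0.58,0]}}

```text
time: 0.92
tool_pos: [0.2413, 0.4878, 0.3029]
tool_rot: [0.001, 0.134, 0.991, 0.001]
contact_force: [-0.3, -0.2, 0.2]
gripper_width: 0.999
grasp_force: 0.0
```

Call:
{"method": "servo_tool", "body": {"motion": [1,-0.43,-0.37,0,0,1,-0.855,-0.75,0,0,1,-0.855,-0.75,0,0]}}

```text
time: 1.3
tool_pos: [0.3168, 0.3728, 0.3012]
tool_rot: [0.0, 0.135, 0.991, 0.0]
contact_force: [-0.2, 0.9, 0.8]
gripper_width: 0.999
grasp_force: 0.0
```

Call:
{"method": "servo_tool", "body": {"motion": [1,-0.43,-0.37,0,0,1,-0.855,-0.75,0,0,1,-0.855,-0.75,0,0]}}

```text
time: 1.68
tool_pos: [0.3917, 0.2595, 0.301]
tool_rot: [0.0, 0.135, 0.991, 0.0]
contact_force: [0.4, 0.8, 0.3]
gripper_width: 0.996
grasp_force: 0.0
```

Call:
{"method": "servo_tool", "body": {"motion": [1,-0.43,-0.37,0,0,1,-0.855,-0.75,0,0,1,-0.855,-0.75,0,0]}}

```text
time: 2.05
tool_pos: [0.4668, 0.1461, 0.3007]
tool_rot: [-0.0, 0.134, 0.991, 0.0]
contact_force: [0.0, -0.0, 0.6]
gripper_width: 0.996
grasp_force: 0.0
```

Call:
{"method": "servo_tool", "body": {"motion": [1,-0.43,-0.37,0,-0.2,1,-0.855,-0.75,0,-0.39,1,-0.855,-0.75,0,-0.39,1,-0.855,-0.75,0,-0.39]}}

```text
time: 2.55
tool_pos: [0.5409, 0.0348, 0.3006]
tool_rot: [-0.001, -0.02, 1.0, 0.001]
contact_force: [-0.9, 0.1, 0.0]
gripper_width: 1.002
grasp_force: 0.0
```

```bash
cat > c.py <<'E'
from h import *
s=manip.state(); p,P=cam("wrist",s); im,D=eyes.grab_frame("wrist"); cv2.imwrite("pics/w1_raw.png",im[:,:,::-1]); np.save("w1P.npy",P)
f,cx,cy=intr(p); v,u=np.mgrid[0:420,0:560]
W=np.stack([(u-cx)/f*D,-(v-cy)/f*D,-D],-1)@P[:3,:3].T+P[:3,3]
ax=np.array([.5407,.0341])
m=(D>0)&(abs(W[...,2]-.16)<.01)&(np.hypot(W[...,0]-ax[0],W[...,1]-ax[1])<.085)
print("z",np.median(W[m][:,2]))
h=cv2.convexHull(np.c_[u[m],v[m]].astype(np.float32))[:,0]
X=np.array([onz(p,P,q,.16) for q in h])[:,:2]
for _ in range(3):
    A=np.c_[2*X,np.ones(len(X))]; q=np.linalg.lstsq(A,(X**2).sum(1),rcond=None)[0]; r=np.sqrt(q[2]+q[:2]@q[:2])
    e=np.hypot(*(X-q[:2]).T)-r; X=X[abs(e)<max(.001,1.5*e.std())]
print("axis",q[:2],r,len(X),e.std()); a=q[:2]
# rectified map: 4 px/mm; x up, y left
S=3.5; src=[];dst=[]
for dx,dy in [(.08,.08),(.08,-.08),(-.08,.08),(-.08,-.08)]:
    src.append(proj(p,P,[a[0]+dx,a[1]+dy,.16])); dst.append([300-dy*1000*S,300-dx*1000*S])
H=cv2.getPerspectiveTransform(np.float32(src),np.float32(dst)); 
R_=cv2.warpPerspective(im,H,(600,600),flags=cv2.INTER_CUBIC); cv2.imwrite("pics/w1_rect.png",R_[:,:,::-1])
for l in ["knob_mid","sector_tip","crank"]:
    for rr in models.regions_of("wrist",l)[:3]:
        mm=rr["mask"]; zz=W[...,2][mm&(D>0)]; zt=np.percentile(zz,90)
        c=np.median(W[mm&(W[...,2]>zt-.004)],0); d=c[:2]-a
        print(l,round(rr["p"],2),np.round(rr["pixel"]),"zt",zt,"c",c,"ang",np.degrees(np.arctan2(d[1],d[0])),"r",np.hypot(*d))
        if l=="sector_tip":
            q2=W[mm&(D>0)]; d=q2[:,:2]-a; rr_=np.hypot(*d.T); k=rr_>rr_.max()-.004; print("tipang",np.degrees(np.arctan2(d[k,1],d[k,0])).round(1)[:10],rr_.max())
E
python3 c.py
```

```text
z 0.15958039616155564
axis [0.53869071 0.03378888] 0.0697610498528379 59 7.904743562549017e-05
knob_mid 0.91 [353. 222.] zt 0.2214572765487112 c [0.54401604 0.09054669 0.2207131 ] ang 84.63988816860711 r 0.05700709006054117
sector_tip 0.89 [280. 180.] zt 0.1637436299783041 c [0.52553085 0.03115103 0.16252264] ang -168.66548968286432 r 0.013421627080123236
tipang [-167.4 -168.4 -169.3 -166.2 -167.2 -168.  -169.1 -170.1 -171.  -164.9] 0.05251787939058139
crank 0.87 [318. 201.] zt 0.2207585676183278 c [0.54364606 0.0901307  0.22069614] ang 84.97368338703447 r 0.056559318643197014
```

View pics/w1_rect.png

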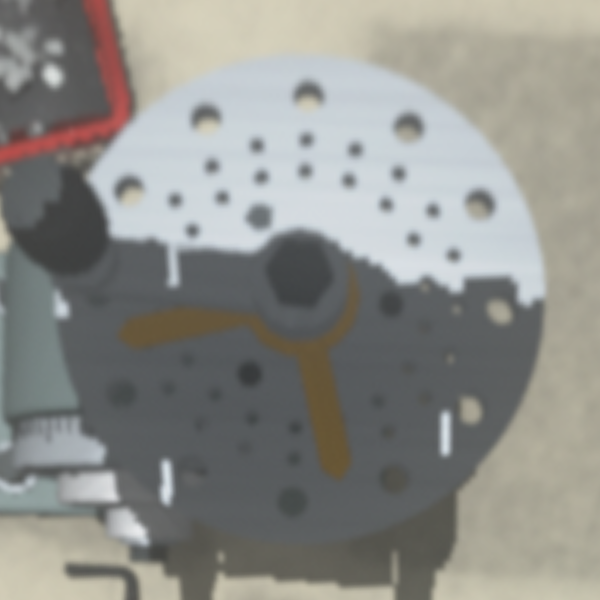

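The rectified view (3.5 px/mm, x up) shows the leading arm tip at (337,475) and the target hole at (292,501). That puts the hole at about 177.7° about the axis, roughly 14 mm clockwise of the tip, which fits. The knob is at about 85°.

Call:
{"method": "servo_tool", "body": {"motion": [0.06,-0.045,0.47,0.3,0,0.06,-0.045,0.47,0.3,0,0.06,-0.045,0.47,0.6,0,0.06,-0.045,0.47,0.6,0]}}

```text
time: 3.25
tool_pos: [0.5421, 0.0905, 0.2264]
tool_rot: [-0.003, -0.02, 1.0, -0.0]
contact_force: [0.3, -0.5, -0.6]
gripper_width: 0.528
grasp_force: 0.0
```

```bash
cat > d.py <<'E'
from h import *
s=manip.state(); p,P=cam("wrist",s); im,D=eyes.grab_frame("wrist"); cv2.imwrite("pics/w2.png",im[:,:,::-1])
f,cx,cy=intr(p); v,u=np.mgrid[0:420,0:560]
W=np.stack([(u-cx)/f*D,-(v-cy)/f*D,-D],-1)@P[:3,:3].T+P[:3,3]
print(s["tool_pos"],s["gripper_width"])
for rr in models.regions_of("wrist","knob_mid")[:2]:
    mm=rr["mask"]&(D>0); zz=W[...,2][mm]; zt=np.percentile(zz,90); k=W[mm&(W[...,2]>zt-.003)]
    print(rr["p"],rr["pixel"],zt,(k.min(0)+k.max(0))/2,k.max(0)-k.min(0))
E
python3 d.py
```

```text
[0.54213792 0.09046791 0.22635051] 0.5277983339019784
0.59 [282.8, 260.7] 0.2214507989317146 [0.54466372 0.09132858 0.22070317] [0.0197907  0.01992276 0.00448902]
```

View pics/w2.png

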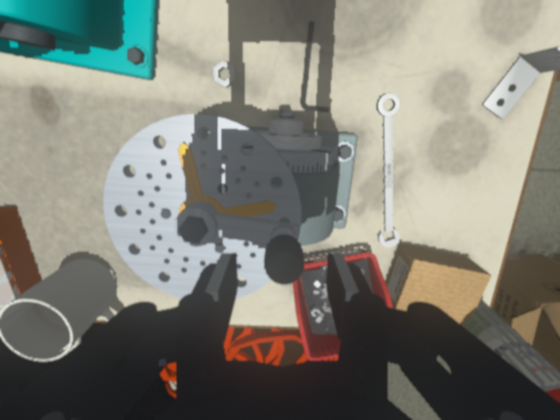

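The picture shows the knob at (283,260), centred between the open fingers, so I'll lower and close.

Call:
{"method": "servo_tool", "body": {"motion": [0.06,-0.015,0.005,0.15,0,0.06,-0.015,0.005,0.29,0,0.06,-0.015,0.005,0.29,0]}}

```text
time: 3.72
tool_pos: [0.5446, 0.0906, 0.1915]
tool_rot: [-0.002, -0.02, 1.0, -0.0]
contact_force: [-0.4, -0.2, -0.4]
gripper_width: 0.526
grasp_force: 0.0
```

Call:
{"method": "servo_tool", "body": {"motion": [-0.5,0,0,0,0,-0.5,0,0,0,0,-0.5,0,0,0,0,-0.5,0,0,0,0]}}

```text
time: 4.22
tool_pos: [0.5462, 0.091, 0.1945]
tool_rot: [0.0, -0.02, 1.0, 0.0]
contact_force: [0.5, 0.6, 0.7]
gripper_width: 0.253
grasp_force: 0.7
```

Call:
{"method": "servo_tool", "body": {"motion": [-1,0,0,0,0,-1,0,0,0,0,-1,0,0,0,0]}}

```text
time: 4.6
tool_pos: [0.5462, 0.0912, 0.1947]
tool_rot: [0.0, -0.02, 1.0, 0.0]
contact_force: [-1.8, 4.0, 2.4]
gripper_width: 0.226
grasp_force: 58.7
```

```bash
cat > st.py <<'E'
from h import *
for i in range(4):
    s=manip.state(); print(np.round(s["time"],2),np.round(s["tool_pos"],4),np.round(s["contact_force"],1),np.round(s["ft_torque"],2),round(float(s["gripper_width"]),3),round(float(s["grasp_force"]),1)); eyes.grab_frame("wrist")
E
python3 st.py
```

```text
4.6 [0.5462 0.0912 0.1947] [-1.8  4.   2.4] [ 0.73  0.05 -0.01] 0.226 58.7
4.65 [0.5462 0.0912 0.1947] [0.4 3.7 2.5] [ 0.75  0.01 -0.  ] 0.222 58.7
4.7 [0.5462 0.0912 0.1946] [0.3 3.7 3.7] [ 0.8   0.04 -0.05] 0.226 58.8
4.75 [0.5462 0.0912 0.1946] [-0.1  4.3  3.7] [0.83 0.03 0.02] 0.228 58.8
```

Call:
{"method": "servo_tool", "body": {"motion": [-1,0,0,-0.02,0,-1,0,0,-0.04,0,-1,0,0,-0.04,0]}}

```text
time: 5.18
tool_pos: [0.5441, 0.0912, 0.1955]
tool_rot: [-0.003, -0.02, 1.0, 0.001]
contact_force: [0.2, 5.0, -7.9]
gripper_width: 0.225
grasp_force: 58.8
```

```bash
python3 st.py
```

```text
5.18 [0.5441 0.0912 0.1955] [ 0.2  5.  -7.9] [ 1.1  -0.13 -0.  ] 0.225 58.8
5.22 [0.544  0.0913 0.1954] [ 1.1  6.  -7.3] [ 1.09 -0.21  0.02] 0.226 58.8
5.28 [0.544  0.0913 0.1953] [ 0.5  6.3 -7.6] [ 1.05 -0.2  -0.  ] 0.224 58.8
5.32 [0.544  0.0913 0.1952] [ 1.   5.  -7.4] [ 1.05 -0.2  -0.01] 0.225 58.8
```

Call:
{"method": "servo_tool", "body": {"motion": [-1,0,0,0,0,-1,0,0,0,0]}}

```text
time: 5.62
tool_pos: [0.544, 0.0913, 0.1952]
tool_rot: [-0.003, -0.02, 1.0, 0.001]
contact_force: [0.6, 5.6, -8.1]
gripper_width: 0.227
grasp_force: 58.8
```

```bash
cat >> st.py <<'E'
print(np.round(s["joint_pos"],4))
E
python3 st.py; cat > k.py <<'E'
from h import *
s=manip.state(); p,P=cam("wrist",s); im,D=eyes.grab_frame("wrist"); 
f,cx,cy=intr(p); v,u=np.mgrid[0:420,0:560]
W=np.stack([(u-cx)/f*D,-(v-cy)/f*D,-D],-1)@P[:3,:3].T+P[:3,3]
def meas(nm,W,D):
  for rr in models.regions_of(nm,"knob_mid")[:2]:
    mm=rr["mask"]&(D>0); zz=W[...,2][mm]; zt=np.percentile(zz,90); k=W[mm&(W[...,2]>zt-.003)]
    print(nm,round(rr["p"],2),rr["pixel"],"ztop",zt,np.round((k.min(0)+k.max(0))/2,4),np.round(k.max(0)-k.min(0),4))
meas("wrist",W,D)
E
python3 k.py
```

```text
5.62 [0.544  0.0913 0.1952] [ 0.6  5.6 -8.1] [ 1.12 -0.19 -0.  ] 0.227 58.8
5.68 [0.544  0.0912 0.1952] [ 1.2  5.2 -6.9] [ 1.04 -0.15  0.02] 0.228 58.8
5.72 [0.544  0.0913 0.1952] [ 1.5  6.3 -7.7] [ 1.08 -0.19 -0.03] 0.226 58.8
5.78 [0.544  0.0913 0.1952] [ 0.3  6.  -7.9] [ 1.1  -0.21  0.02] 0.222 58.8
[ 3.0600e-02 -9.3900e-02  1.8182e+00  1.3000e-03  1.4231e+00 -1.5800e+00]
wrist 0.67 [281.5, 282.6] ztop 0.22164602740168263 [0.5429 0.0911 0.2209] [0.0208 0.0185 0.0045]
```

Call:
{"method": "servo_tool", "body": {"motion": [-1,0,0,-0.03,0,-1,0,0,-0.03,0,-1,0,0,-0.03,0]}}

```text
time: 6.3
tool_pos: [0.5438, 0.0912, 0.1986]
tool_rot: [-0.003, -0.02, 1.0, 0.001]
contact_force: [0.5, 4.0, -7.6]
gripper_width: 0.228
grasp_force: 58.8
```

```bash
python3 st.py
```

```text
6.3 [0.5438 0.0912 0.1986] [ 0.5  4.  -7.6] [ 1.05 -0.15  0.02] 0.228 58.8
6.35 [0.5438 0.0912 0.1986] [ 1.3  6.3 -8. ] [ 1.07 -0.21 -0.  ] 0.225 58.8
6.4 [0.5438 0.0912 0.1986] [ 0.5  5.5 -7.5] [ 1.13 -0.17 -0.03] 0.227 58.8
6.45 [0.5438 0.0912 0.1985] [ 1.5  6.2 -7.9] [ 1.04 -0.18 -0.01] 0.226 58.8
[ 3.0600e-02 -9.6500e-02  1.8149e+00  1.2000e-03  1.4294e+00 -1.5800e+00]
```

Call:
{"method": "servo_tool", "body": {"motion": [-1,0,0.008,-0.008,0,-1,0,0.008,-0.008,0,-1,0,0.008,-0.008,0]}}

```text
time: 6.88
tool_pos: [0.5452, 0.0913, 0.2023]
tool_rot: [-0.001, -0.02, 1.0, -0.0]
contact_force: [-0.1, 1.3, -8.3]
gripper_width: 0.225
grasp_force: 58.8
```

```bash
python3 st.py; cat > path.py <<'E'
import sys; from h import *
# path.py th0 step n [radial_end_mm]
th0,st,n=map(float,sys.argv[1:4]); dr=float(sys.argv[4]) if len(sys.argv)>4 else 0
y=np.radians(float(sys.argv[5]) if len(sys.argv)>5 else 182.3)
for i in range(1,int(n)+1):
    t=np.radians(th0+st*i); t0=np.radians(th0); r=58+dr*i/n
    d=r*np.array([np.cos(t),np.sin(t)])-58*np.array([np.cos(t0),np.sin(t0)])
    ex=np.array([np.cos(y),np.sin(y)]); ey=np.array([np.sin(y),-np.cos(y)])
    print(f"-1, {d@ex/120:.4f}, {d@ey/120:.4f}, 0, 0,",end=" ")
print()
E
for t in 85 109 139 169 199; do if [ $t = 85 ]; then python3 path.py 85 6 4;else python3 path.py $t 6 5;fi; done
```

```text
6.88 [0.5452 0.0913 0.2023] [-0.1  1.3 -8.3] [ 0.36  0.05 -0.04] 0.225 58.8
6.92 [0.5454 0.0913 0.2026] [-0.   1.5 -8.3] [ 0.24  0.01 -0.11] 0.225 58.8
6.98 [0.5455 0.0913 0.2028] [-0.2  1.1 -8.7] [ 0.24  0.03 -0.01] 0.225 58.8
7.02 [0.5456 0.0913 0.203 ] [-1.2  0.9 -9.5] [ 0.14  0.03 -0.01] 0.224 58.8
[ 3.1700e-02 -9.8900e-02  1.8096e+00 -1.0000e-03  1.4319e+00 -1.5782e+00]
-1, 0.0504, 0.0038, 0, 0, -1, 0.1010, 0.0023, 0, 0, -1, 0.1512, -0.0045, 0, 0, -1, 0.2003, -0.0165, 0, 0, 
-1, 0.0476, -0.0171, 0, 0, -1, 0.0932, -0.0390, 0, 0, -1, 0.1363, -0.0656, 0, 0, -1, 0.1763, -0.0965, 0, 0, -1, 0.2129, -0.1315, 0, 0, 
-1, 0.0327, -0.0386, 0, 0, -1, 0.0612, -0.0804, 0, 0, -1, 0.0852, -0.1249, 0, 0, -1, 0.1044, -0.1717, 0, 0, -1, 0.1186, -0.2203, 0, 0, 
-1, 0.0090, -0.0498, 0, 0, -1, 0.0128, -0.1002, 0, 0, -1, 0.0113, -0.1508, 0, 0, -1, 0.0046, -0.2009, 0, 0, -1, -0.0074, -0.2501, 0, 0, 
-1, -0.0171, -0.0476, 0, 0, -1, -0.0390, -0.0932, 0, 0, -1, -0.0656, -0.1363, 0, 0, -1, -0.0965, -0.1763, 0, 0, -1, -0.1315, -0.2129, 0, 0,
```

Call:
{"method": "servo_tool", "body": {"motion": [-1,0,0,0.025,0,-1,0.05,0.004,0.025,0,-1,0.101,0.002,0.025,0]}}

```text
time: 7.45
tool_pos: [0.5335, 0.0913, 0.2006]
tool_rot: [0.0, -0.02, 1.0, -0.0]
contact_force: [-0.1, -1.0, -8.5]
gripper_width: 0.225
grasp_force: 59.0
```

```bash
python3 st.py; for t in 97 103 ; do python3 path.py $t 6 5; done
```

```text
7.45 [0.5335 0.0913 0.2006] [-0.1 -1.  -8.5] [ 0.03 -0.06 -0.  ] 0.225 59.0
7.5 [0.5332 0.0913 0.2008] [ 1.3 -0.2 -8.6] [ 0.01 -0.19  0.02] 0.224 59.0
7.55 [0.5334 0.0913 0.2008] [ 0.1 -0.5 -8. ] [-0.09  0.02  0.04] 0.224 59.0
7.6 [0.5335 0.0913 0.2008] [ 0.3  0.  -9.4] [-0.08  0.06  0.01] 0.222 59.0
[ 3.2200e-02 -1.2760e-01  1.8398e+00 -5.0000e-04  1.4292e+00 -1.5780e+00]
-1, 0.0501, -0.0068, 0, 0, -1, 0.0993, -0.0188, 0, 0, -1, 0.1469, -0.0358, 0, 0, -1, 0.1925, -0.0578, 0, 0, -1, 0.2355, -0.0843, 0, 0, 
-1, 0.0492, -0.0120, 0, 0, -1, 0.0968, -0.0290, 0, 0, -1, 0.1424, -0.0510, 0, 0, -1, 0.1854, -0.0776, 0, 0, -1, 0.2254, -0.1085, 0, 0,
```

Call:
{"method": "servo_tool", "body": {"motion": [-1,0.05,-0.007,0.008,0,-1,0.099,-0.019,0.008,0,-1,0.147,-0.036,0.008,0,-1,0.1925,-0.058,0.008,0,-1,0.2355,-0.084,0.008,0]}}

```text
time: 8.28
tool_pos: [0.5054, 0.0804, 0.1995]
tool_rot: [-0.0, -0.02, 1.0, 0.0]
contact_force: [2.4, 2.1, -8.3]
gripper_width: 0.225
grasp_force: 59.2
```

```bash
python3 st.py; for t in 127 ; do python3 path.py $t 6 5; done
```

```text
8.28 [0.5054 0.0804 0.1995] [ 2.4  2.1 -8.3] [ 0.4  -0.41  0.04] 0.225 59.2
8.32 [0.5049 0.08   0.1994] [ 1.9  1.5 -8.1] [ 0.38 -0.29 -0.02] 0.222 59.1
8.38 [0.5051 0.08   0.1994] [ 1.3  1.7 -8.9] [ 0.29 -0.05  0.01] 0.222 59.1
8.43 [0.5052 0.0801 0.1993] [ 0.9  0.4 -8.4] [ 0.24 -0.03  0.01] 0.225 59.1
[ 1.1700e-02 -2.0050e-01  1.9066e+00 -3.0000e-04  1.4370e+00 -1.5982e+00]
-1, 0.0400, -0.0309, 0, 0, -1, 0.0766, -0.0659, 0, 0, -1, 0.1093, -0.1045, 0, 0, -1, 0.1378, -0.1463, 0, 0, -1, 0.1618, -0.1908, 0, 0,
```

Call:
{"method": "servo_tool", "body": {"motion": [-1,0.04,-0.031,0,0,-1,0.0765,-0.066,0,0,-1,0.109,-0.1045,0,0,-1,0.138,-0.146,0,0,-1,0.162,-0.191,0,0]}}

```text
time: 9.1
tool_pos: [0.4868, 0.0564, 0.1993]
tool_rot: [-0.001, -0.02, 1.0, 0.0]
contact_force: [-1.2, 3.9, -8.4]
gripper_width: 0.222
grasp_force: 59.2
```

```bash
python3 st.py; for t in 157 ; do python3 path.py $t 6 5; done
```

```text
9.1 [0.4868 0.0564 0.1993] [-1.2  3.9 -8.4] [0.66 0.21 0.03] 0.222 59.2
9.15 [0.4866 0.0558 0.1993] [-0.9  3.6 -7.6] [ 0.6   0.33 -0.03] 0.22 59.1
9.2 [0.4867 0.0559 0.1992] [-2.1  1.5 -8.7] [0.39 0.41 0.02] 0.227 59.0
9.25 [0.4867 0.0559 0.1992] [-1.7  1.7 -8.2] [0.32 0.47 0.03] 0.224 59.0
[-3.6900e-02 -2.5650e-01  1.9536e+00 -1.2000e-03  1.4463e+00 -1.6464e+00]
-1, 0.0192, -0.0468, 0, 0, -1, 0.0334, -0.0954, 0, 0, -1, 0.0424, -0.1451, 0, 0, -1, 0.0462, -0.1956, 0, 0, -1, 0.0447, -0.2462, 0, 0,
```

Call:
{"method": "servo_tool", "body": {"motion": [-1,0.021,-0.047,0,0,-1,0.037,-0.095,0,0,-1,0.046,-0.145,0,0,-1,0.05,-0.1955,0,0,-1,0.0485,-0.246,0,0]}}

```text
time: 9.93
tool_pos: [0.4827, 0.0263, 0.1995]
tool_rot: [-0.0, -0.02, 1.0, -0.0]
contact_force: [-0.8, 2.6, -8.9]
gripper_width: 0.219
grasp_force: 59.0
```

```bash
python3 st.py; for t in 187 ; do python3 path.py $t 6 5; done
```

```text
9.93 [0.4827 0.0263 0.1995] [-0.8  2.6 -8.9] [0.58 0.39 0.02] 0.219 59.0
9.98 [0.4828 0.0257 0.1995] [-1.2  3.4 -7.6] [ 0.29  0.4  -0.01] 0.223 59.0
10.02 [0.4828 0.0259 0.1995] [-1.6  1.3 -8.2] [0.08 0.44 0.  ] 0.226 59.0
10.07 [0.4828 0.026  0.1995] [-2.9  0.9 -8.4] [-0.02  0.4  -0.  ] 0.224 59.0
[-9.9400e-02 -2.7520e-01  1.9682e+00 -1.7000e-03  1.4485e+00 -1.7087e+00]
-1, -0.0068, -0.0501, 0, 0, -1, -0.0188, -0.0993, 0, 0, -1, -0.0358, -0.1469, 0, 0, -1, -0.0578, -0.1925, 0, 0, -1, -0.0843, -0.2355, 0, 0,
```

Call:
{"method": "servo_tool", "body": {"motion": [-1,-0.006,-0.05,0,0,-1,-0.016,-0.099,0,0,-1,-0.032,-0.147,0,0,-1,-0.054,-0.1925,0,0,-1,-0.08,-0.2355,0,0]}}

```text
time: 10.75
tool_pos: [0.4938, -0.0012, 0.1996]
tool_rot: [0.0, -0.02, 1.0, 0.0]
contact_force: [-0.2, 3.6, -9.0]
gripper_width: 0.22
grasp_force: 59.1
```

```bash
python3 st.py; for t in 217 ; do python3 path.py $t 6 4; done
```

```text
10.75 [ 0.4938 -0.0012  0.1996] [-0.2  3.6 -9. ] [0.62 0.14 0.01] 0.22 59.1
10.8 [ 0.4942 -0.0018  0.1996] [-0.   3.3 -8.7] [0.38 0.14 0.03] 0.226 59.0
10.85 [ 0.4941 -0.0016  0.1997] [ 0.1  3.2 -7.8] [ 0.29 -0.02  0.02] 0.227 59.0
10.9 [ 0.494  -0.0016  0.1997] [ 1.1  2.  -8.1] [ 0.14 -0.05 -0.01] 0.224 59.0
[-1.5350e-01 -2.4820e-01  1.9459e+00 -8.0000e-04  1.4426e+00 -1.7632e+00]
-1, -0.0309, -0.0400, 0, 0, -1, -0.0659, -0.0766, 0, 0, -1, -0.1045, -0.1093, 0, 0, -1, -0.1463, -0.1378, 0, 0,
```

Call:
{"method": "servo_tool", "body": {"motion": [-1,-0.031,-0.04,0,0,-1,-0.066,-0.0765,0,0,-1,-0.1045,-0.109,0,0,-1,-0.146,-0.138,0,0]}}

```text
time: 11.45
tool_pos: [0.5118, -0.0169, 0.1993]
tool_rot: [-0.0, -0.02, 1.0, 0.0]
contact_force: [-1.6, 4.7, -8.2]
gripper_width: 0.229
grasp_force: 59.2
```

```bash
python3 st.py; cat > fit.py <<'E'
from h import *
X=np.array([(.5335,.0913),(.5052,.0801),(.4867,.0559),(.4828,.0260),(.4940,-.0016),manip.state()["tool_pos"][:2]])
A=np.c_[2*X,np.ones(len(X))]; q=np.linalg.lstsq(A,(X**2).sum(1),rcond=None)[0]
from scipy.optimize import least_squares
q5=least_squares(lambda c:np.hypot(*(X-c).T)-.058,q[:2]).x
print(q[:2],np.sqrt(q[2]+q[:2]@q[:2]),q5); d=X-q5; print(np.degrees(np.arctan2(d[:,1],d[:,0]))%360, np.hypot(*d.T))
E
python3 fit.py
```

```text
11.45 [ 0.5118 -0.0169  0.1993] [-1.6  4.7 -8.2] [0.69 0.35 0.  ] 0.229 59.2
11.5 [ 0.5124 -0.0172  0.1994] [-1.   3.  -8.6] [0.57 0.21 0.03] 0.223 59.1
11.55 [ 0.5122 -0.0171  0.1995] [ 0.1  3.4 -8.5] [ 0.45 -0.05 -0.02] 0.225 59.1
11.6 [ 0.5122 -0.0171  0.1996] [-0.5  2.6 -8.3] [ 0.42 -0.04 -0.02] 0.221 59.1
[-1.7860e-01 -1.9990e-01  1.9055e+00 -2.0000e-04  1.4350e+00 -1.7886e+00]
[0.54029043 0.03366755] 0.0580808979578954 [0.54018738 0.03368609]
[ 96.62082433 127.00943873 157.4463399  187.62842661 217.37899353
 241.09243807] [0.05800072 0.05812373 0.05791681 0.0578998  0.05812385 0.05800653]
```

```bash
cat > k2.py <<'E'
from h import *
p,P=cam("top"); im,D=eyes.grab_frame("top"); f,cx,cy=intr(p)
cv2.imwrite("pics/top2.png",cv2.resize(im[130:270,180:340],None,fx=4,fy=4,interpolation=cv2.INTER_CUBIC)[:,:,::-1])
s=manip.state(); p,P=cam("wrist",s); im,D=eyes.grab_frame("wrist"); cv2.imwrite("pics/w3.png",im[:,:,::-1])
E
python3 k2.py
```

```text
(no output)
```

View pics/w3.png

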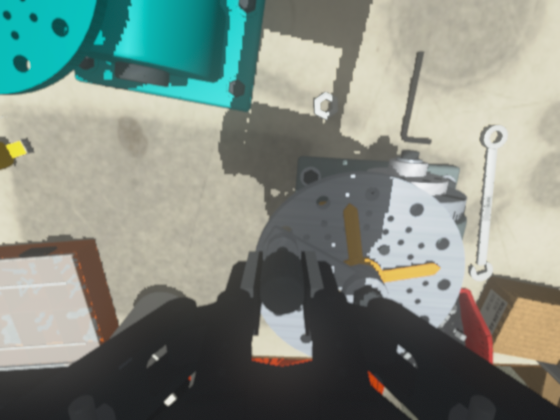

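```bash
python3 path.py 241 -6 5; python3 path.py 211 -6 4
```

```text
-1, 0.0418, 0.0285, 0, 0, -1, 0.0804, 0.0612, 0, 0, -1, 0.1153, 0.0978, 0, 0, -1, 0.1463, 0.1378, 0, 0, -1, 0.1729, 0.1809, 0, 0, 
-1, 0.0219, 0.0456, 0, 0, -1, 0.0390, 0.0932, 0, 0, -1, 0.0510, 0.1424, 0, 0, -1, 0.0578, 0.1925, 0, 0,
```

The wrist view shows the knob still held at (283,280) at about 241°, more than two holes past the target. I'll bring it back clockwise now.

Call:
{"method": "servo_tool", "body": {"motion": [-1,0.042,0.0285,0,0,-1,0.0805,0.061,0,0,-1,0.115,0.098,0,0,-1,0.146,0.138,0,0,-1,0.173,0.181,0,0]}}

```text
time: 12.38
tool_pos: [0.4901, 0.0039, 0.1997]
tool_rot: [0.001, -0.02, 1.0, -0.001]
contact_force: [4.2, -2.1, -8.1]
gripper_width: 0.225
grasp_force: 59.1
```

Call:
{"method": "servo_tool", "body": {"motion": [-1,0.022,0.0455,0,0,-1,0.039,0.093,0,0,-1,0.051,0.1425,0,0,-1,0.058,0.1925,0,0,-1,0.058,0.1925,0,0]}}

```text
time: 13.0
tool_pos: [0.4821, 0.0275, 0.1995]
tool_rot: [0.0, -0.02, 1.0, 0.0]
contact_force: [3.2, -1.5, -8.2]
gripper_width: 0.228
grasp_force: 59.2
```

```bash
python3 st.py; python3 fit.py
```

```text
13.0 [0.4821 0.0275 0.1995] [ 3.2 -1.5 -8.2] [-0.22 -0.54  0.05] 0.228 59.2
13.05 [0.4821 0.0275 0.1995] [ 2.9  0.3 -8.2] [-0.25 -0.48 -0.01] 0.226 59.3
13.1 [0.4821 0.0274 0.1994] [ 3.6 -0.5 -8.3] [-0.11 -0.54 -0.  ] 0.223 59.3
13.15 [0.4821 0.0274 0.1994] [ 3.7 -0.5 -9. ] [-0.04 -0.58  0.01] 0.224 59.3
[-9.8300e-02 -2.7670e-01  1.9696e+00  1.2000e-03  1.4491e+00 -1.7089e+00]
[0.54018983 0.03360907] 0.0580974734773767 [0.54008132 0.03365737]
[ 96.51351103 126.90883915 157.37975665 187.61416199 217.42003758
 186.2181748 ] [0.05801712 0.05808291 0.05782992 0.05779087 0.05802215 0.0582967 ]
```

Call:
{"method": "servo_tool", "body": {"motion": [-1,-0.004,0,0.012,0,-1,-0.004,0,0.025,0,-0.3,-0.004,0,0.025,0,-0.3,-0.004,0,0.025,0,-0.3,-0.004,0,0.025,0]}}

```text
time: 13.82
tool_pos: [0.4833, 0.0268, 0.1978]
tool_rot: [0.001, -0.02, 1.0, -0.0]
contact_force: [0.2, 0.0, 0.3]
gripper_width: 0.354
grasp_force: 0.0
```

```bash
python3 st.py; python3 k.py
```

```text
13.82 [0.4833 0.0268 0.1978] [0.2 0.  0.3] [-0.02  0.01 -0.01] 0.354 0.0
13.88 [0.4831 0.0268 0.1976] [ 1.1 -0.7  0.4] [ 0.01 -0.02  0.03] 0.351 0.0
13.92 [0.483  0.0269 0.1973] [-0.1 -0.2  0.4] [-0.05  0.02  0.01] 0.346 0.0
13.98 [0.4828 0.0269 0.197 ] [ 0.3  0.1 -0.6] [0.   0.01 0.02] 0.346 0.0
[-0.0984 -0.2737  1.9712 -0.      1.4434 -1.7087]
wrist 0.42 [285.3, 288.4] ztop 0.22124346324488148 [0.4808 0.0265 0.2204] [0.0208 0.02   0.0044]
```

Call:
{"method": "servo_tool", "body": {"motion": [-0.3,0,0,0.07,0,-0.3,0,0.015,0.07,0,-0.3,0,0.03,0.07,0,-0.3,0,0.03,0.07,0]}}

```text
time: 14.62
tool_pos: [0.4826, 0.0307, 0.1882]
tool_rot: [0.0, -0.02, 1.0, -0.0]
contact_force: [-0.1, 0.4, 0.5]
gripper_width: 0.346
grasp_force: 0.0
```

Call:
{"method": "servo_tool", "body": {"motion": [-0.3,0,0.005,0,0,-0.3,0,0.01,0,0,-0.3,0,0.01,0,0]}}

```text
time: 15.0
tool_pos: [0.4825, 0.0316, 0.1882]
tool_rot: [0.0, -0.02, 1.0, -0.0]
contact_force: [-0.1, -0.7, 0.3]
gripper_width: 0.354
grasp_force: 0.3
```

```bash
python3 st.py; python3 k.py
```

```text
15.0 [0.4825 0.0316 0.1882] [-0.1 -0.7  0.3] [-0.08 -0.02 -0.04] 0.354 0.3
15.05 [0.4825 0.0316 0.1882] [-0.1 -0.8 -0.1] [-0.04  0.02  0.  ] 0.355 0.3
15.1 [0.4825 0.0316 0.1883] [ 0.4 -1.4  0.5] [-0.04 -0.03  0.01] 0.352 0.3
15.15 [0.4825 0.0316 0.1883] [ 0.2 -0.2  0.8] [-0.09 -0.04 -0.05] 0.349 0.3
[-8.8500e-02 -2.6650e-01  1.9802e+00 -1.0000e-04  1.4276e+00 -1.6987e+00]
wrist 0.69 [269.9, 290.2] ztop 0.2214782948653798 [0.4806 0.0267 0.2206] [0.0208 0.0196 0.0043]
```

Call:
{"method": "servo_tool", "body": {"motion": [-0.3,0,0.006,0,0,-0.3,0,0.012,0,0,-0.3,0,0.018,0,0,-0.3,0,0.024,0,0,-0.3,0,0.03,0,0]}}

```text
time: 15.92
tool_pos: [0.4825, 0.0336, 0.1884]
tool_rot: [0.0, -0.02, 1.0, -0.002]
contact_force: [0.9, -10.5, 0.2]
gripper_width: 0.35
grasp_force: 4.5
```

Call:
{"method": "servo_tool", "body": {"motion": [-0.3,0,0.004,0,0,-0.3,0,0.008,0,0,-0.3,0,0.012,0,0,-0.3,0,0.016,0,0]}}

```text
time: 16.42
tool_pos: [0.4824, 0.0353, 0.1883]
tool_rot: [0.0, -0.019, 1.0, -0.002]
contact_force: [0.2, -8.5, 0.4]
gripper_width: 0.348
grasp_force: 4.5
```

```bash
python3 st.py; python3 k.py
```

```text
16.42 [0.4824 0.0353 0.1883] [ 0.2 -8.5  0.4] [-1.49  0.03  0.05] 0.348 4.5
16.48 [0.4824 0.0354 0.1883] [ 0.3 -7.7  1.7] [-1.39  0.   -0.02] 0.343 4.1
16.52 [0.4824 0.0354 0.1883] [ 0.6 -8.5  1.3] [-1.38 -0.01  0.  ] 0.35 4.2
16.58 [0.4824 0.0354 0.1883] [-0.3 -8.5  0.4] [-1.36  0.01 -0.  ] 0.349 4.2
[-0.0782 -0.2659  1.9797 -0.0044  1.4271 -1.6872]
wrist 0.75 [271.3, 291.9] ztop 0.22147025253276156 [0.4804 0.0301 0.2205] [0.0204 0.0191 0.0041]
wrist 0.69 [300.8, 321.5] ztop 0.16405440562187018 [0.5341 0.0383 0.1632] [0.0199 0.0417 0.0043]
```

Call:
{"method": "servo_tool", "body": {"motion": [-0.3,0,0.005,0,0,-0.3,0,0.01,0,0,-0.3,0,0.015,0,0,-0.3,0,0.02,0,0]}}

```text
time: 17.23
tool_pos: [0.4823, 0.0379, 0.1882]
tool_rot: [0.0, -0.019, 1.0, -0.002]
contact_force: [0.4, -7.3, 0.3]
gripper_width: 0.349
grasp_force: 4.0
```

```bash
python3 st.py; python3 k.py
```

```text
17.23 [0.4823 0.0379 0.1882] [ 0.4 -7.3  0.3] [-1.29  0.01  0.07] 0.349 4.0
17.27 [0.4823 0.038  0.1882] [ 0.5 -6.7 -0.1] [-1.2  -0.06  0.02] 0.352 3.9
17.32 [0.4823 0.038  0.1881] [ 0.5 -7.8  0.7] [-1.23 -0.1   0.03] 0.349 3.9
17.38 [0.4822 0.038  0.1881] [ 0.1 -7.   0.6] [-1.24 -0.06 -0.01] 0.345 3.8
[-0.073  -0.2656  1.9797 -0.0038  1.4271 -1.6822]
wrist 0.8 [269.0, 287.1] ztop 0.22127647631874678 [0.4802 0.0326 0.2205] [0.0203 0.0192 0.0044]
```

Call:
{"method": "servo_tool", "body": {"motion": [-0.3,0,0.003,0,0,-0.3,0,0.006,0,0,-0.3,0,0.009,0,0,-0.3,0,0.012,0,0]}}

```text
time: 18.02
tool_pos: [0.482, 0.0396, 0.1878]
tool_rot: [-0.0, -0.019, 1.0, -0.002]
contact_force: [0.4, -7.1, -1.3]
gripper_width: 0.35
grasp_force: 3.7
```

```bash
python3 st.py; python3 k.py
```

```text
18.02 [0.482  0.0396 0.1878] [ 0.4 -7.1 -1.3] [-1.2  -0.06 -0.08] 0.35 3.7
18.08 [0.482  0.0396 0.1878] [ 0.3 -7.7 -0.9] [-1.09 -0.07 -0.04] 0.352 3.6
18.12 [0.482  0.0397 0.1878] [ 1.3 -7.3 -1. ] [-1.13 -0.12 -0.02] 0.35 3.5
18.18 [0.482  0.0397 0.1877] [ 0.3 -6.6 -0.3] [-1.08 -0.07 -0.03] 0.351 3.5
[-0.0699 -0.2652  1.9801 -0.0033  1.4269 -1.6793]
wrist 0.72 [267.5, 289.3] ztop 0.22089945333506716 [0.4803 0.0343 0.2201] [0.0203 0.02   0.0043]
```

Call:
{"method": "servo_tool", "body": {"motion": [-0.3,0,0.002,0,0,-0.3,0,0.004,0,0,-0.3,0,0.006,0,0,-0.3,0,0.008,0,0]}}

```text
time: 18.82
tool_pos: [0.4818, 0.0421, 0.1878]
tool_rot: [-0.0, -0.02, 1.0, 0.0]
contact_force: [0.2, -3.2, -2.2]
gripper_width: 0.354
grasp_force: 1.6
```

```bash
python3 st.py; python3 k.py
```

```text
18.82 [0.4818 0.0421 0.1878] [ 0.2 -3.2 -2.2] [-0.54 -0.02 -0.02] 0.354 1.6
18.88 [0.4818 0.0421 0.1878] [-0.5 -3.8 -1.3] [-0.51  0.02  0.03] 0.349 1.5
18.92 [0.4818 0.0421 0.1878] [-0.6 -2.9 -1.6] [-0.49  0.05 -0.01] 0.351 1.5
18.98 [0.4818 0.0421 0.1878] [ 0.7 -4.  -2.2] [-0.47  0.07 -0.02] 0.351 1.5
[-0.0669 -0.2652  1.9799 -0.      1.4275 -1.6773]
wrist 0.8 [268.8, 282.1] ztop 0.2133322633310998 [0.4804 0.0368 0.2127] [0.0205 0.0202 0.0047]
wrist 0.55 [271.2, 277.7] ztop 0.2133362359142884 [0.4804 0.0369 0.2127] [0.0205 0.0199 0.0047]
```

Call:
{"method": "servo_tool", "body": {"motion": [-0.3,0,-0.02,0,0,-0.3,0,-0.04,0,0,0,0,-0.04,0,0,0,0,-0.04,0,0]}}

```text
time: 19.62
tool_pos: [0.4824, 0.0373, 0.1883]
tool_rot: [0.0, -0.02, 1.0, 0.0]
contact_force: [0.4, 0.7, -0.1]
gripper_width: 0.505
grasp_force: 0.0
```

Call:
{"method": "servo_tool", "body": {"motion": [0,0,0,-0.2,0,0,0,0,-0.5,0,0,0,0,-0.85,0,0,0,0,-0.85,0]}}

```text
time: 20.12
tool_pos: [0.4841, 0.0372, 0.2949]
tool_rot: [0.004, -0.02, 1.0, -0.0]
contact_force: [0.2, -0.2, -0.2]
gripper_width: 0.498
grasp_force: 0.0
```

```bash
python3 st.py; python3 k.py; cat > e.py <<'E'
from h import *
s=manip.state(); p,P=cam("wrist",s); im,D=eyes.grab_frame("wrist"); cv2.imwrite("pics/w4.png",im[:,:,::-1])
E
python3 e.py
```

```text
20.12 [0.4841 0.0372 0.2949] [ 0.2 -0.2 -0.2] [ 0.03 -0.   -0.04] 0.498 0.0
20.18 [0.4831 0.0373 0.2922] [ 0.  0. -1.] [0.02 0.06 0.02] 0.499 0.0
20.23 [0.4823 0.0373 0.2903] [0.2 0.8 0.3] [-0.04  0.05 -0.01] 0.502 0.0
20.27 [0.4818 0.0373 0.2891] [-0.1  0.  -0.4] [-0.   -0.03  0.  ] 0.499 0.0
[-7.6900e-02 -3.2210e-01  1.8572e+00  1.0000e-04  1.6079e+00 -1.6873e+00]
wrist 0.68 [279.9, 215.4] ztop 0.21345785142471935 [0.4802 0.0366 0.2128] [0.0195 0.0196 0.0046]
```

View pics/w4.png

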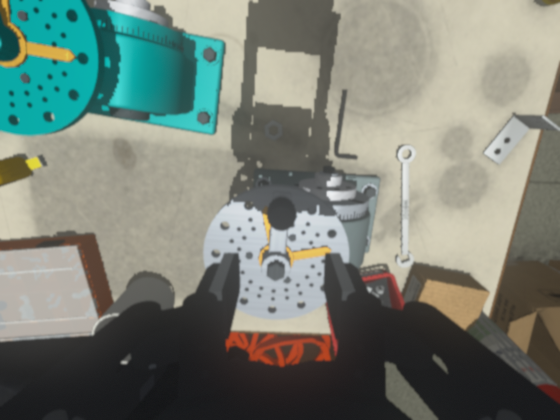

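The knob stands at (281,212), with the leading arm just counter-clockwise of it. Its top is at 0.2135 m, which is pin-home height, and the robot is clear.

```bash
python3 -c "
from plant import job_done; print(job_done())"
```

```text
the job is handed in; nothing more can be done
None
```

I handed the job in at about 20 s of robot time: the crank was wound about 63° past the target hole and brought back clockwise, and the pin dropped into the target hole. The knob's top read 0.2135 m against about 0.214 m for fully home, I did not check the faceplate angle, and the gripper was clear of the head.

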